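# Load the thread rack in order of shade

## Robot

A 6-joint arm with a two-finger parallel gripper is mounted at the origin on the work surface. World frame = base frame: x ahead of the robot, y to its left, z up, the work surface at z = 0. Lengths are in m, angles in rad, forces in N, time in s.
With the tool pointing down it reaches from about 0.425 to 1.125 m from the base axis. Payload 14.9 kg.
Tool frame: the origin (TCP) lies between the finger pads; the fingertips stand 22 mm ahead of it and the grasp point (between the pads) lies 3 mm ahead of it; z points along the fingers, y is the direction in which the jaws open and shut (so a half turn about z gives the same grasp; the last joint's range is limited). The gripper opens to 91 mm and grips with 3 to 60 N. Pads are 32 mm wide; open, the fingers measure 118 mm over their backs; the gripper's body (76 mm by 178 mm) begins 60 mm behind the grasp point.
Start: joints at [1.152, 0.379, 1.734, -0, 1.028, -0.033], TCP at [0.263, 0.649, 0.236] pointing down, gripper open.
Joint ranges: [-2.77, 2.77], [-0.74, 2.19], [0, 2.66], [-1.06, 4.2], [0.31, 2.87], [-3.08, 3.08]. Speed limits (rad/s): [1.89, 1.89, 2.39, 3.14, 3.14, 3.14].

## Interface

Orientations are given as a 3x3 rotation matrix whose columns are the frame's x, y, z axes.
In Python, from plant import monitor, optics, r gives the robot as it stands.
- The arm moves only by the tool send_rows, never from a script. Its argument "commands" is a list of rows, each an object of numbers: "ax", "ay", "az": the turn, a rotation vector about the tool's x, y, z in rad; "dx", "dy", "dz": the shift along the tool's x, y, z in mm; "jaw": the closure, from -1 (fully open) to 1 (shut), so that 0 is half open. In form: [{"ax": .., "ay": .., "az": .., "dx": .., "dy": .., "dz": .., "jaw": ..}, ...]. A call has 1 to 5 rows; each row shifts and turns the pose as measured when the row begins, along the tool's axes as they then stand; what a row does not reach is not made up. A row lasts 1/10 s, in which the tool goes at most 50 mm and 8.59 degrees, less where a joint would pass 70% of its speed; a pose out of reach is approached as far as the arm can. A call is refused whole if a number of a shift passes 50 or a number of a turn 0.15, either way. A call with a gripper value outside its range is refused whole. The fingers move at their own pace and stop on an object; the grip force is fixed at half the most. Time passes only in rows, so rows that do not move let the fingers close. It gives the time, the measured TCP pose, the force and the opening at its end, in the units of the state.
- monitor.get_state(): the state, without advancing time (a new reading comes with each control period).
- optics.grab_frame(name): name is "scene" or "top" or "wrist"; returns (picture, depth): 400x640x3 uint8, blue, green, red; 400x640 float32, m along the optical axis (not along the pixel's ray), 0 where there is no reading.
- optics.camera_info(name): a dict with "camera_matrix" (3x3 intrinsics, pixels), "rvec" (rotation vector, rad) and "tvec" (3), from world to camera coordinates, as OpenCV has them. Camera axes: x right, y down, z forward; pixel columns grow to the right and rows downward; lengths in m; the calibration is good to about 2 mm. A picture is of the moment at which its call begins: read the wrist's pose just before it. camera_info takes no time and is no camera call; for the wrist camera it gives the pose at the moment of the call.
- r.close_job(): hands the job in, once; it reports no verdict.
The state is a dict: "t": time; "joint_pos": joint angles; "qvel": joint speeds; "joint_efforts": joint torques, N m; "eef_pos": TCP position; "eef_rot": TCP orientation; "force": force on the tool from outside, world axes, zero at the start; "wrist_torque": the same for the moment, N m; "finger_gap": finger opening in m.
Only numpy, scipy, OpenCV 4.12 (cv2) and the standard library are available. Lean on these libraries where they do the work, as an engineer would, in place of code of your own. Each camera call takes 0.05 s, during which the arm holds its last target.

## Task

Put the four thread cones on the spindles of the thread rack, one to each spindle, in order of shade: the lightest on the end spindle nearest the bobbin winder, then steadily darker, with the darkest at the far end. Each cone must stand upright and fully down on its felt pad with the spindle inside it; do not drop a cone or let one tip over, and leave the box of bobbins where it is.

Things in the scene. Friction and masses are not known exactly. Their poses are not given: they have to be found in the camera images.
- cone_white: loose thread cone, white thread, upright, 105 mm tall, 0.11 to 0.23 kg. Grey foot 57 mm across, 6 mm high; the thread tapers from 53 mm across to 39 mm at 96 mm height (42 mm at 75 mm: grip here); grey core collar, 28 mm across, on top. Hollow right through: bore 35 mm at the foot, 27 mm where the dowel's tip ends, less above. Origin: centre of its underside, z up its axis; yaw is free
- cone_sky: loose thread cone, light sky blue thread, upright, 105 mm tall, 0.11 to 0.23 kg. Grey foot 57 mm across, 6 mm high; the thread tapers from 53 mm across to 39 mm at 96 mm height (42 mm at 75 mm: grip here); grey core collar, 28 mm across, on top. Hollow right through: bore 35 mm at the foot, 27 mm where the dowel's tip ends, less above. Origin: centre of its underside, z up its axis; yaw is free
- cone_royal: loose thread cone, strong mid blue thread, upright, 105 mm tall, 0.11 to 0.23 kg. Grey foot 57 mm across, 6 mm high; the thread tapers from 53 mm across to 39 mm at 96 mm height (42 mm at 75 mm: grip here); grey core collar, 28 mm across, on top. Hollow right through: bore 35 mm at the foot, 27 mm where the dowel's tip ends, less above. Origin: centre of its underside, z up its axis; yaw is free
- cone_navy: loose thread cone, very dark navy (almost black) thread, upright, 105 mm tall, 0.11 to 0.23 kg. Grey foot 57 mm across, 6 mm high; the thread tapers from 53 mm across to 39 mm at 96 mm height (42 mm at 75 mm: grip here); grey core collar, 28 mm across, on top. Hollow right through: bore 35 mm at the foot, 27 mm where the dowel's tip ends, less above. Origin: centre of its underside, z up its axis; yaw is free
- spindle_1: the end spindle at the rack's +y end: fixed upright dowel, 10 mm across, on a grey felt pad 52 mm across on the wooden rack plank (90 x 370 mm). Origin: centre of the pad's underside, 22 mm above the bench; cones stand on the pad's top, 4 mm above the origin; the dowel's tip is 59 mm above it. z up, y along the row towards spindle_1; spindles are 95 mm apart
- spindle_2: the second from the rack's +y end: fixed upright dowel, 10 mm across, on a grey felt pad 52 mm across on the wooden rack plank (90 x 370 mm). Origin: centre of the pad's underside, 22 mm above the bench; cones stand on the pad's top, 4 mm above the origin; the dowel's tip is 59 mm above it. z up, y along the row towards spindle_1; spindles are 95 mm apart
- spindle_3: the third from the rack's +y end: fixed upright dowel, 10 mm across, on a grey felt pad 52 mm across on the wooden rack plank (90 x 370 mm). Origin: centre of the pad's underside, 22 mm above the bench; cones stand on the pad's top, 4 mm above the origin; the dowel's tip is 59 mm above it. z up, y along the row towards spindle_1; spindles are 95 mm apart
- spindle_4: the end spindle at the rack's -y end: fixed upright dowel, 10 mm across, on a grey felt pad 52 mm across on the wooden rack plank (90 x 370 mm). Origin: centre of the pad's underside, 22 mm above the bench; cones stand on the pad's top, 4 mm above the origin; the dowel's tip is 59 mm above it. z up, y along the row towards spindle_1; spindles are 95 mm apart
- winder: bench bobbin winder, fixed: grey base plate 130 x 115 mm with a green motor, black drive wheel and wire thread guide, about 120 mm tall. It stands beyond one end of the rack, some 0.3 m from the rack's middle, at either end. Origin: centre of its underside, z up
- bobbin_box: loose yellow open box of wound bobbins, 110 x 110 mm and 36 mm high, beyond the other end of the rack. Origin: centre of its underside, z up
Mind the look-alikes: they are no part of the job. Leave any pink or red look-alike of the cone_sky alone.

How it is judged:
By the outcome, as a careful person would: the job done as asked, in the order asked, and still so for the second after the job is handed in, with the robot touching nothing.
It also fails if it takes over 109 s, if anything falls off the work surface, if the arm or the gripper's body presses on something with over 40 N, if the wrist force passes 120 N, or if a joint passes its speed limit or range.

## Working session

There is one attempt and no reset: what is moved stays moved. The work goes in short steps, Python scripts to look and compute and a tool call to move; the robot and the scene stay as the last step left them, time stands still between calls to the robot, and variables do not carry over. Pictures are saved under pics/ and viewed, and the job is handed in when it is done.

Besides the shell and the picture viewer there is one more tool, called after ">>>" as name(argument=value, ...) on one line, values as JSON. send_rows: Moves the arm, as the interface text tells. Its arguments: {"type":"object","properties":{"commands":{"type":"array","items":{"type":"object","properties":{"ax":{"type":"number"},"ay":{"type":"number"},"az":{"type":"number"},"dx":{"type":"number"},"dy":{"type":"number"},"dz":{"type":"number"},"jaw":{"type":"number"}}}}},"required":["commands"]}

```bash
ls; mkdir -p pics; python3 - <<'E'
from plant import monitor, optics, r
import cv2
s=monitor.get_state(); print(s)
for n in("scene","top"):
    im,d=optics.grab_frame(n); cv2.imwrite(f"pics/{n}0.png",im)
    import numpy as np
    np.savez(f"{n}0.npz",im=im,d=d); print(optics.camera_info(n))
E
```

```text
pics
{'t': 0.0, 'joint_pos': array([ 1.15169371e+00,  3.79412625e-01,  1.73479043e+00,  7.92895057e-06,
        1.02849409e+00, -3.32910529e-02]), 'qvel': array([-6.52505516e-04,  7.06596081e-06,  9.33052005e-04,  2.52613480e-03,
        2.00693207e-03, -2.29155445e-03]), 'joint_efforts': array([-1.91689542e-03, -7.63707232e+01, -4.34374559e+01,  6.51139417e-02,
        4.22105729e-02, -1.09186540e-04]), 'eef_pos': array([0.26326165, 0.64820031, 0.23528062]), 'eef_rot': array([[-9.26491786e-01,  3.76314713e-01, -4.55664448e-04],
       [ 3.76314986e-01,  9.26491241e-01, -1.00613482e-03],
       [ 4.35457823e-05, -1.10364901e-03, -9.99999390e-01]]), 'force': array([-0.64960255,  0.0767501 ,  0.63305836]), 'wrist_torque': array([-0.02382239, -0.04990917, -0.00132796]), 'finger_gap': 0.09143999966960432}
{'camera_matrix': array([[518.41885432,   0.        , 325.45405564],
       [  0.        , 518.41885432, 196.63119123],
       [  0.        ,   0.        ,   1.        ]]), 'rvec': array([ 2.31041323,  0.81471278, -0.28773571]), 'tvec': array([-0.43517829, -0.21733815,  1.42432541])}
{'camera_matrix': array([[373.36092461,   0.        , 322.51648369],
       [  0.        , 373.36092461, 199.8653744 ],
       [  0.        ,   0.        ,   1.        ]]), 'rvec': array([ 2.12736377, -2.09747486,  0.20863607]), 'tvec': array([0.0065107 , 0.55587334, 0.78934905])}
```

View pics/scene0.png

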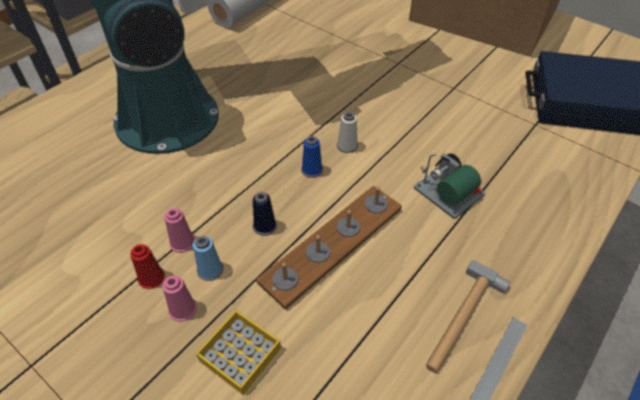

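View pics/top0.png

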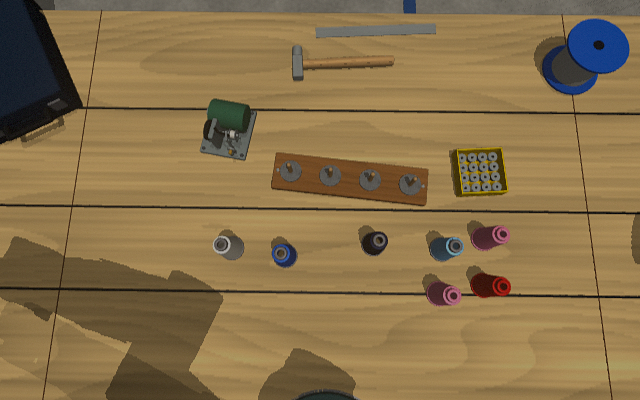

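The scene view shows the winder beside the rack's +y end at px (450,185). In the top view, rows left to right: white (228,245), royal (285,255), navy (375,242), sky (447,247). Pink and red look-alikes sit close around the sky cone. The spindles run from (290,170) to (410,184).

```bash
cat > h.py <<'E'
import numpy as np, cv2
def cloud(im,d,ci):
    K=ci["camera_matrix"];R=cv2.Rodrigues(ci["rvec"])[0];t=ci["tvec"]
    v,u=np.mgrid[:400,:640]
    p=np.stack([(u-K[0,2])/K[0,0]*d,(v-K[1,2])/K[1,1]*d,d],-1)
    return (p-t)@R   # R^T(p-t)
def ray(px,ci,z):
    K=ci["camera_matrix"];R=cv2.Rodrigues(ci["rvec"])[0];t=ci["tvec"]
    px=np.atleast_2d(px).astype(float)
    q=np.c_[(px-K[:2,2])/K[0,0],np.ones(len(px))]@R; c=-R.T@t
    return (c+q*((z-c[2])/q[:,2])[:,None])
def circ(p):
    A=np.c_[2*p,np.ones(len(p))];s=np.linalg.lstsq(A,(p**2).sum(1),rcond=None)[0]
    return s[:2],np.sqrt(s[2]+s[:2]@s[:2])
E
python3 - <<'E'
from h import *
from plant import optics
for n in("top","scene"):
    f=np.load(f"{n}0.npz");im,d=f["im"],f["d"];ci=optics.camera_info(n);P=cloud(im,d,ci)
    print(n,"table z",np.median(P[...,2][d>0]), 'cam',-cv2.Rodrigues(ci["rvec"])[0].T@ci["tvec"])
    z=P[...,2]
    reg=(P[...,0]>.2)&(P[...,0]<.95)&(abs(P[...,1])<.45)&(d>0)
    for lo,hi in((.095,.12),(.06,.09)):
        m=(reg&(z>lo)&(z<hi)).astype(np.uint8)
        k,l,st,c=cv2.connectedComponentsWithStats(m)
        for i in range(1,k):
            if st[i,4]<8: continue
            q=P[l==i]; print(lo,st[i,4],c[i].round(1),q.mean(0).round(4),(q.max(0)-q.min(0)).round(3),im[l==i].mean(0).round())
E
```

```text
top table z 0.0013518007655964396 cam [0.38579375 0.00856767 0.88498547]
0.095 15 [217.5 130.7] [0.7022 0.2517 0.0974] [0.008 0.012 0.004] [26. 35. 40.]
0.095 21 [225.9 136.6] [0.6836 0.2284 0.1104] [0.014 0.005 0.024] [91. 97. 97.]
0.095 233 [500.3 233.8] [ 0.4789 -0.3602  0.1011] [0.038 0.038 0.015] [ 94.  80. 144.]
0.095 221 [378.2 239.7] [ 0.4629 -0.1038  0.1013] [0.038 0.036 0.015] [60. 59. 65.]
0.095 229 [221.3 244.1] [0.4491 0.2246 0.1008] [0.038 0.038 0.014] [109. 116. 122.]
0.095 234 [454.  245.6] [ 0.4529 -0.2619  0.101 ] [0.036 0.038 0.014] [107. 103.  89.]
0.095 218 [280.5 252.7] [0.433  0.0999 0.101 ] [0.037 0.036 0.015] [107.  77.  66.]
0.095 256 [500.8 285.6] [ 0.3729 -0.3527  0.1011] [0.038 0.039 0.014] [ 18.  28. 127.]
0.095 249 [451.1 294.9] [ 0.3528 -0.2504  0.101 ] [0.036 0.037 0.013] [100.  85. 147.]
0.06 1285 [224.5 117.5] [0.7422 0.2433 0.0794] [0.107 0.097 0.03 ] [52. 70. 55.]
0.06 27 [229.8 146.1] [0.6765 0.2296 0.0687] [0.011 0.014 0.029] [73. 80. 81.]
0.06 24 [288.7 165. ] [0.6309 0.0917 0.0763] [0.01  0.008 0.022] [ 51.  82. 106.]
0.06 26 [330.1 169.7] [ 0
[... 2679 characters left out ...]
41 0.03 ] [ 74.  63. 105.]
0.06 38 [317.9 238.9] [ 0.6149 -0.0992  0.0725] [0.009 0.009 0.022] [ 62.  87. 111.]
0.06 13 [202.2 241.8] [ 0.4433 -0.2592  0.0843] [0.008 0.008 0.008] [87. 77. 66.]
0.06 214 [205.6 254.9] [ 0.4664 -0.2733  0.075 ] [0.035 0.041 0.03 ] [101.  86.  66.]
0.06 11 [139.2 250.1] [ 0.3619 -0.3523  0.0853] [0.004 0.008 0.008] [20. 20. 99.]
0.06 232 [144.7 262.9] [ 0.387  -0.3619  0.0746] [0.031 0.042 0.03 ] [24. 26. 88.]
0.06 38 [283.9 266.1] [ 0.605  -0.1935  0.0732] [0.009 0.009 0.021] [ 64.  88. 112.]
0.06 19 [171.8 282.5] [ 0.4692 -0.3604  0.0838] [0.008 0.01  0.01 ] [ 81.  66. 115.]
0.06 245 [177.1 295.6] [ 0.4934 -0.3706  0.075 ] [0.033 0.043 0.03 ] [ 73.  62. 104.]
```

```bash
python3 - <<'E'
import cv2
im=cv2.imread("pics/top0.png")
cv2.imwrite("pics/topc.png",cv2.resize(im[140:310,200:520],None,fx=2.5,fy=2.5,interpolation=cv2.INTER_CUBIC))
E
```

```text
(no output)
```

View pics/topc.png

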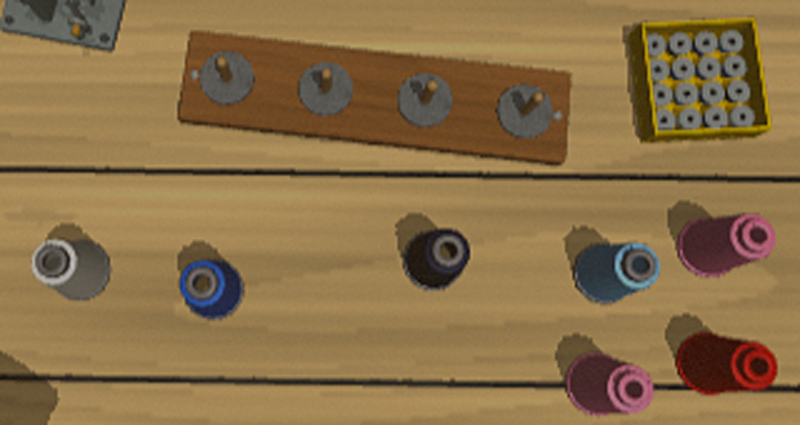

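>>> send_rows(commands=[{"az": -0.13,"dx": -32,"dy": -31,"jaw": -0.3},{"az": -0.13,"dx": -28,"dy": -35,"jaw": -0.3},{"az": -0.125,"dx": -22,"dy": -38,"jaw": -0.3},{"dx": -18,"dy": -41,"jaw": -0.3},{"dx": -18,"dy": -41,"jaw": -0.3}])

```text
schema error: expected keys ax, ay, az, dx, dy, dz, jaw
```

>>> send_rows(commands=[{"ax": 0,"ay": 0,"dz": 0,"az": -0.13,"dx": -32,"dy": -31,"jaw": -0.3},{"ax": 0,"ay": 0,"dz": 0,"az": -0.13,"dx": -28,"dy": -35,"jaw": -0.3},{"ax": 0,"ay": 0,"dz": 0,"az": -0.125,"dx": -22,"dy": -38,"jaw": -0.3},{"ax": 0,"ay": 0,"dz": 0,"az": 0,"dx": -18,"dy": -41,"jaw": -0.3},{"ax": 0,"ay": 0,"dz": 0,"az": 0,"dx": -18,"dy": -41,"jaw": -0.3}])

```text
t: 0.6
eef_pos: [0.3537, 0.4412, 0.2335]
eef_rot: [[-1.0, -0.02, -0.001], [-0.02, 1.0, -0.002], [0.001, -0.002, -1.0]]
force: [0.7, -0.2, 1.0]
finger_gap: 0.0594
```

>>> send_rows(commands=[{"ax": 0,"ay": 0,"dz": 0,"az": 0.02,"dx": -21,"dy": -43,"jaw": -0.3},{"ax": 0,"ay": 0,"dz": 0,"az": 0,"dx": -20,"dy": -45,"jaw": -0.3},{"ax": 0,"ay": 0,"dz": 0,"az": 0,"dx": -20,"dy": -45,"jaw": -0.3},{"ax": 0,"ay": 0,"dz": 0,"az": 0,"dx": -20,"dy": -45,"jaw": -0.3},{"ax": 0,"ay": 0,"dz": 0,"az": 0,"dx": -14,"dy": -38,"jaw": -0.3}])

```text
t: 1.1
eef_pos: [0.4501, 0.219, 0.2333]
eef_rot: [[-1.0, -0.001, -0.002], [-0.001, 1.0, -0.002], [0.002, -0.002, -1.0]]
force: [0.5, 0.4, -0.4]
finger_gap: 0.0592
```

```bash
cat > w.py <<'E'
import sys
from h import *
from plant import optics,monitor
s=monitor.get_state();ci=optics.camera_info("wrist");im,d=optics.grab_frame("wrist")
n=sys.argv[1];cv2.imwrite(f"pics/{n}.png",im)
P=cloud(im,d,ci);z=P[...,2]
print(s["eef_pos"].round(4),s["force"].round(2),s["finger_gap"])
print("cam",(-cv2.Rodrigues(ci["rvec"])[0].T@ci["tvec"]).round(3))
for lo,hi in((.092,.12),(.055,.09)):
    k,l,st,c=cv2.connectedComponentsWithStats(((d>0)&(z>lo)&(z<hi)).astype(np.uint8))
    for i in range(1,k):
        if st[i,4]<40: continue
        q=P[l==i]; print(lo,st[i,4],c[i].round(),"mid",((q.max(0)+q.min(0))/2).round(4),(q.max(0)-q.min(0)).round(3))
E
python3 w.py w1
```

```text
[0.4501 0.219  0.2333] [ 0.49  0.42 -0.4 ] 0.05921538508465628
cam [0.383 0.218 0.382]
0.092 1378 [188. 178.] mid [0.4329 0.0996 0.0994] [0.038 0.039 0.015]
0.092 1266 [328. 195.] mid [0.4494 0.2246 0.0996] [0.039 0.038 0.015]
0.055 705 [212. 168.] mid [0.432  0.1063 0.0725] [0.042 0.031 0.035]
0.055 357 [326. 175.] mid [0.4397 0.2247 0.0725] [0.026 0.043 0.035]
0.055 140 [185. 180.] mid [0.4369 0.0898 0.0717] [0.013 0.007 0.03 ]
0.055 1059 [ 12. 202.] mid [ 0.4627 -0.0944  0.0702] [0.044 0.025 0.03 ]
0.055 54 [329. 202.] mid [0.4611 0.2259 0.0671] [0.004 0.015 0.022]
```

View pics/w1.png

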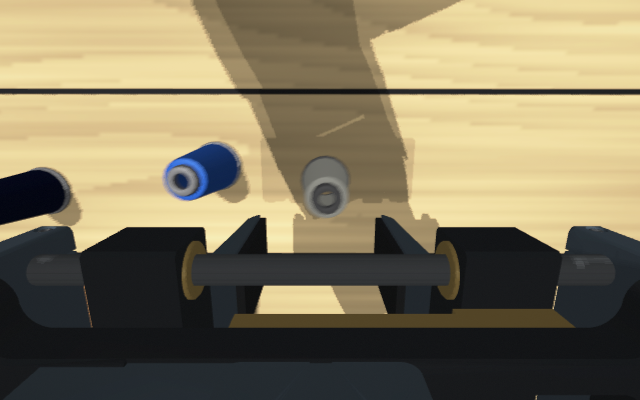

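The wrist view shows white at px (325,190), between the fingers and about 5 mm to the left in y. It measures (0.4494, 0.2246), which agrees with the average of the two fixed views.

>>> send_rows(commands=[{"ax": 0,"ay": 0,"dz": 30,"az": 0,"dx": 0,"dy": 5.5,"jaw": -0.3},{"ax": 0,"ay": 0,"dz": 40,"az": 0,"dx": 0,"dy": 0,"jaw": -0.3},{"ax": 0,"ay": 0,"dz": 30,"az": 0,"dx": 0,"dy": 0,"jaw": -0.3},{"ax": 0,"ay": 0,"dz": 30,"az": 0,"dx": 0,"dy": 0,"jaw": -0.3},{"ax": 0,"ay": 0,"dz": 20,"az": 0,"dx": 0,"dy": 0,"jaw": -0.3}])

```text
t: 1.65
eef_pos: [0.4545, 0.2183, 0.0815]
eef_rot: [[-1.0, 0.006, 0.005], [0.006, 1.0, -0.0], [-0.005, -0.0, -1.0]]
force: [1.2, 1.8, 1.4]
finger_gap: 0.0591
```

>>> send_rows(commands=[{"ax": 0,"ay": 0,"dz": 2,"az": 0,"dx": 4,"dy": 6,"jaw": -0.3},{"ax": 0,"ay": 0,"dz": 0,"az": 0,"dx": 0,"dy": 0,"jaw": -0.3}])

```text
t: 1.85
eef_pos: [0.4486, 0.224, 0.0771]
eef_rot: [[-1.0, 0.007, 0.001], [0.007, 1.0, -0.002], [-0.001, -0.002, -1.0]]
force: [-0.4, -0.5, 0.4]
finger_gap: 0.0592
```

>>> send_rows(commands=[{"ax": 0,"ay": 0,"dz": 0,"az": 0,"dx": 0,"dy": 0,"jaw": 0.2},{"ax": 0,"ay": 0,"dz": 0,"az": 0,"dx": 0,"dy": 0,"jaw": 0.6},{"ax": 0,"ay": 0,"dz": 0,"az": 0,"dx": 0,"dy": 0,"jaw": 1},{"ax": 0,"ay": 0,"dz": 0,"az": 0,"dx": 0,"dy": 0,"jaw": 1},{"ax": 0,"ay": 0,"dz": 0,"az": 0,"dx": 0,"dy": 0,"jaw": 1}])

```text
t: 2.35
eef_pos: [0.4501, 0.2252, 0.0808]
eef_rot: [[-1.0, 0.006, 0.005], [0.006, 1.0, -0.0], [-0.005, -0.0, -1.0]]
force: [-0.3, -0.6, -1.9]
finger_gap: 0.0436
```

>>> send_rows(commands=[{"ax": 0,"ay": 0,"dz": -15,"az": 0,"dx": 0,"dy": 0,"jaw": 1},{"ax": 0,"ay": 0,"dz": -30,"az": 0,"dx": 0,"dy": 0,"jaw": 1},{"ax": 0,"ay": 0,"dz": -40,"az": 0,"dx": 0,"dy": 0,"jaw": 1},{"ax": 0,"ay": 0,"dz": -40,"az": 0,"dx": 0,"dy": 0,"jaw": 1},{"ax": 0,"ay": 0,"dz": -30,"az": 0,"dx": 0,"dy": 0,"jaw": 1}])

```text
t: 2.85
eef_pos: [0.4468, 0.2237, 0.2375]
eef_rot: [[-1.0, 0.006, -0.002], [0.006, 1.0, -0.004], [0.002, -0.004, -1.0]]
force: [0.0, -0.7, -1.7]
finger_gap: 0.0431
```

```bash
python3 - <<'E'
from h import *
from plant import optics,monitor
s=monitor.get_state();print(s["eef_pos"],s["t"])
im,d=optics.grab_frame("scene");s=monitor.get_state();print(s["eef_pos"],s["t"],s["force"])
cv2.imwrite("pics/s1.png",cv2.resize(im[60:260,180:500],None,fx=2.4,fy=2.4))
s=monitor.get_state();print(s["eef_pos"])
E
```

```text
[0.44680302 0.22374453 0.23751212] 2.85
[0.44867853 0.22462989 0.24184409] 2.9 [5.68597524 2.79208449 4.72917152]
[0.44867853 0.22462989 0.24184409]
```

View pics/s1.png

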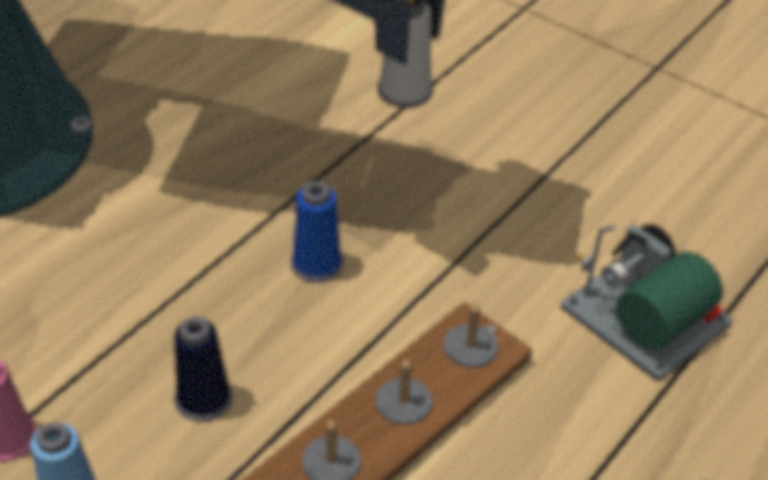

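White is held upright at px (405,60) in this crop.

>>> send_rows(commands=[{"ax": 0,"ay": 0,"dz": 0,"az": 0,"dx": -37,"dy": -27,"jaw": 1},{"ax": 0,"ay": 0,"dz": 0,"az": 0,"dx": -37,"dy": -27,"jaw": 1},{"ax": 0,"ay": 0,"dz": 0,"az": 0,"dx": -37,"dy": -27,"jaw": 1},{"ax": 0,"ay": 0,"dz": 0,"az": 0,"dx": -37,"dy": -27,"jaw": 1},{"ax": 0,"ay": 0,"dz": 0,"az": 0,"dx": -30,"dy": -24,"jaw": 1}])

```text
t: 3.4
eef_pos: [0.63, 0.0894, 0.2462]
eef_rot: [[-1.0, 0.001, 0.008], [0.001, 1.0, 0.001], [-0.008, 0.001, -1.0]]
force: [0.5, 0.4, -0.5]
finger_gap: 0.0436
```

>>> send_rows(commands=[{"ax": 0,"ay": 0,"dz": 0,"az": 0,"dx": 0,"dy": 0,"jaw": 1},{"ax": 0,"ay": 0,"dz": 0,"az": 0,"dx": 0,"dy": 0,"jaw": 1}])

```text
t: 3.6
eef_pos: [0.6329, 0.086, 0.2453]
eef_rot: [[-1.0, 0.005, 0.009], [0.005, 1.0, 0.0], [-0.009, 0.0, -1.0]]
force: [-0.2, -0.2, -2.4]
finger_gap: 0.0435
```

```bash
python3 w.py w2
```

```text
[0.6329 0.086  0.2453] [-0.19 -0.19 -2.36] 0.04352059322039373
cam [0.565 0.085 0.394]
0.092 595 [88.  7.] mid [ 0.4766 -0.106   0.0992] [0.013 0.036 0.014]
0.055 1038 [118.  16.] mid [ 0.4721 -0.0998  0.0725] [0.027 0.033 0.035]
0.055 278 [ 42. 159.] mid [ 0.6033 -0.1911  0.0687] [0.01  0.009 0.027]
0.055 203 [138. 168.] mid [ 0.613  -0.0971  0.0689] [0.01  0.01  0.027]
0.055 142 [233. 177.] mid [ 0.6227 -0.0027  0.0689] [0.01  0.009 0.028]
0.055 164 [454. 220.] mid [0.6708 0.2287 0.0601] [0.017 0.017 0.01 ]
```

View pics/w2.png

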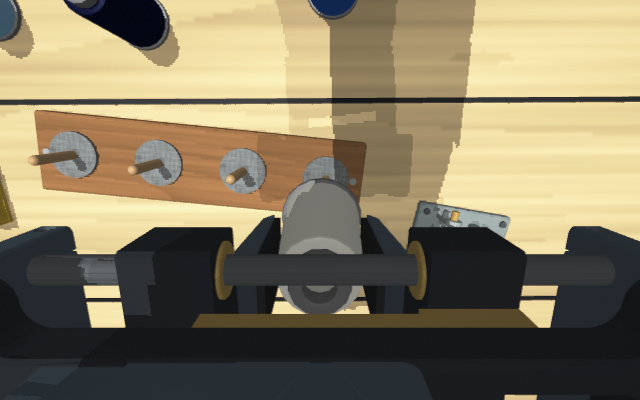

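The wrist view shows white centred over spindle 1's pad at px (325,175). The other three dowels measure as expected.

>>> send_rows(commands=[{"ax": 0,"ay": 0.008,"dz": 10,"az": 0,"dx": 1,"dy": 5,"jaw": 1},{"ax": 0,"ay": 0,"dz": 20,"az": 0,"dx": 0,"dy": 0,"jaw": 1},{"ax": 0,"ay": 0,"dz": 15,"az": 0,"dx": 0,"dy": 0,"jaw": 1},{"ax": 0,"ay": 0,"dz": 15,"az": 0,"dx": 0,"dy": 0,"jaw": 1},{"ax": 0,"ay": 0,"dz": 0,"az": 0,"dx": 0,"dy": 0,"jaw": 1}])

```text
t: 4.15
eef_pos: [0.6283, 0.0952, 0.1811]
eef_rot: [[-1.0, 0.001, -0.002], [0.001, 1.0, 0.001], [0.002, 0.001, -1.0]]
force: [0.2, -1.2, -0.6]
finger_gap: 0.0434
```

>>> send_rows(commands=[{"ax": 0,"ay": 0,"dz": 0,"az": 0,"dx": -3,"dy": -3,"jaw": 1},{"ax": 0,"ay": 0,"dz": 0,"az": 0,"dx": 0,"dy": 0,"jaw": 1}])

```text
t: 4.35
eef_pos: [0.6315, 0.0925, 0.1812]
eef_rot: [[-1.0, -0.0, -0.002], [-0.0, 1.0, 0.0], [0.002, 0.0, -1.0]]
force: [-0.4, 0.6, -1.7]
finger_gap: 0.0432
```

Good. Lowering it.

>>> send_rows(commands=[{"ax": 0,"ay": 0,"dz": 15,"az": 0,"dx": 0,"dy": 0,"jaw": 1},{"ax": 0,"ay": 0,"dz": 15,"az": 0,"dx": 0,"dy": 0,"jaw": 1},{"ax": 0,"ay": 0,"dz": 15,"az": 0,"dx": 0,"dy": 0,"jaw": 1},{"ax": 0,"ay": 0,"dz": 15,"az": 0,"dx": 0,"dy": 0,"jaw": 1},{"ax": 0,"ay": 0,"dz": 0,"az": 0,"dx": 0,"dy": 0,"jaw": 1}])

```text
t: 4.85
eef_pos: [0.6318, 0.0922, 0.1166]
eef_rot: [[-1.0, 0.001, -0.001], [0.001, 1.0, 0.001], [0.001, 0.001, -1.0]]
force: [-0.6, -0.6, -1.8]
finger_gap: 0.0436
```

>>> send_rows(commands=[{"ax": 0,"ay": 0,"dz": 5,"az": 0,"dx": 0,"dy": 0,"jaw": 1},{"ax": 0,"ay": 0,"dz": 3,"az": 0,"dx": 0,"dy": 0,"jaw": 1},{"ax": 0,"ay": 0,"dz": 0,"az": 0,"dx": 0,"dy": 0,"jaw": 1}])

```text
t: 5.15
eef_pos: [0.6318, 0.0922, 0.1075]
eef_rot: [[-1.0, 0.001, -0.001], [0.001, 1.0, 0.001], [0.001, 0.001, -1.0]]
force: [-0.2, -0.2, -1.4]
finger_gap: 0.0434
```

>>> send_rows(commands=[{"ax": 0,"ay": 0,"dz": 1.5,"az": 0,"dx": 0,"dy": 0,"jaw": 1},{"ax": 0,"ay": 0,"dz": 0,"az": 0,"dx": 0,"dy": 0,"jaw": 1}])

```text
t: 5.35
eef_pos: [0.6323, 0.0923, 0.1066]
eef_rot: [[-1.0, 0.0, -0.0], [0.0, 1.0, 0.001], [0.0, 0.001, -1.0]]
force: [-0.3, 0.5, -1.3]
finger_gap: 0.0433
```

>>> send_rows(commands=[{"ax": 0,"ay": 0,"dz": 1.5,"az": 0,"dx": 0,"dy": 0,"jaw": 1},{"ax": 0,"ay": 0,"dz": 0,"az": 0,"dx": 0,"dy": 0,"jaw": 1}])

```text
t: 5.55
eef_pos: [0.6326, 0.0924, 0.1056]
eef_rot: [[-1.0, 0.0, 0.001], [0.0, 1.0, 0.001], [-0.001, 0.001, -1.0]]
force: [0.1, 0.4, -1.9]
finger_gap: 0.0434
```

>>> send_rows(commands=[{"ax": 0,"ay": 0,"dz": 2,"az": 0,"dx": 0,"dy": 0,"jaw": 1},{"ax": 0,"ay": 0,"dz": 0,"az": 0,"dx": 0,"dy": 0,"jaw": 1}])

```text
t: 5.75
eef_pos: [0.6337, 0.0927, 0.1051]
eef_rot: [[-1.0, 0.001, 0.003], [0.001, 1.0, 0.001], [-0.003, 0.001, -1.0]]
force: [-0.4, 0.3, -2.0]
finger_gap: 0.0433
```

```bash
cat > sc.py <<'E'
import sys
from h import *
from plant import optics,monitor
n=sys.argv[1]
im,d=optics.grab_frame("scene");ci=optics.camera_info("scene");s=monitor.get_state()
print(s["t"],s["eef_pos"].round(4),s["force"].round(2))
K=ci["camera_matrix"];R=cv2.Rodrigues(ci["rvec"])[0];t=ci["tvec"]
x,y=float(sys.argv[2]),float(sys.argv[3])
px,_=cv2.projectPoints(np.array([[x,y,.026],[x,y,.131]]),ci["rvec"],t,K,None);print(px.reshape(-1,2).round(1))
u,v=px.reshape(-1,2).mean(0).astype(int)
u0,v0=max(0,u-60),max(0,v-50)
cv2.imwrite(f"pics/{n}.png",cv2.resize(im[v0:v0+100,u0:u0+120],None,fx=6,fy=6,interpolation=cv2.INTER_CUBIC)); print("crop org",u0,v0)
P=cloud(im,d,ci);c=P[(d>0)&(np.hypot(P[...,0]-x,P[...,1]-y)<.035)]
print("hist z",np.histogram(c[:,2],bins=np.arange(.02,.16,.01))[0], "max", np.sort(c[:,2])[-5:].round(4))
E
python3 sc.py s2 .632 .0915
```

```text
5.8 [0.6336 0.0927 0.105 ] [-0.19 -0.29 -1.25]
[[375.7 202.7]
 [379.8 171.4]]
crop org 317 137
hist z [149  89  72  77  66  40  60  67  46  41  24  20   8  10] max [0.4555 0.457  0.4574 0.4582 0.4604]
```

View pics/s2.png

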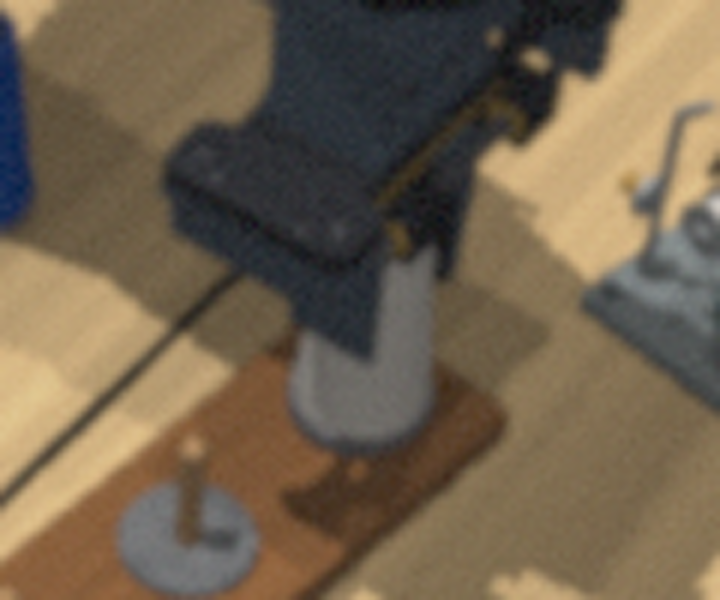

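>>> send_rows(commands=[{"ax": 0,"ay": 0,"dz": 3,"az": 0,"dx": 0,"dy": 0,"jaw": 1},{"ax": 0,"ay": 0,"dz": 1,"az": 0,"dx": 0,"dy": 0,"jaw": 1}])

```text
t: 6.0
eef_pos: [0.6355, 0.0934, 0.1046]
eef_rot: [[-1.0, 0.001, 0.006], [0.001, 1.0, 0.002], [-0.006, 0.002, -1.0]]
force: [-4.9, -1.9, 11.1]
finger_gap: 0.0431
```

Contact at 11 N, so it is down. Releasing.

>>> send_rows(commands=[{"ax": 0,"ay": 0,"dz": -0.5,"az": 0,"dx": 0,"dy": 0,"jaw": 1},{"ax": 0,"ay": 0,"dz": 0,"az": 0,"dx": 0,"dy": 0,"jaw": -0.3},{"ax": 0,"ay": 0,"dz": 0,"az": 0,"dx": 0,"dy": 0,"jaw": -0.3},{"ax": 0,"ay": 0,"dz": 0,"az": 0,"dx": 0,"dy": 0,"jaw": -0.3},{"ax": 0,"ay": 0,"dz": 0,"az": 0,"dx": 0,"dy": 0,"jaw": -0.3}])

```text
t: 6.5
eef_pos: [0.6356, 0.0934, 0.105]
eef_rot: [[-1.0, 0.001, 0.006], [0.001, 1.0, 0.002], [-0.006, 0.002, -1.0]]
force: [0.4, 0.1, -0.0]
finger_gap: 0.0596
```

Lifting, then on to royal at (0.433, 0.098).

>>> send_rows(commands=[{"ax": 0,"ay": 0.006,"dz": -15,"az": 0,"dx": 0,"dy": 0,"jaw": -0.3},{"ax": 0,"ay": 0,"dz": -35,"az": 0,"dx": 0,"dy": 0,"jaw": -0.3},{"ax": 0,"ay": 0,"dz": -45,"az": 0,"dx": 0,"dy": 0,"jaw": -0.3},{"ax": 0,"ay": 0,"dz": -35,"az": 0,"dx": 20,"dy": 0,"jaw": -0.3},{"ax": 0,"ay": 0,"dz": 0,"az": 0,"dx": 45,"dy": 0,"jaw": -0.3}])

```text
t: 7.0
eef_pos: [0.5718, 0.0929, 0.2381]
eef_rot: [[-1.0, 0.001, -0.002], [0.001, 1.0, 0.002], [0.002, 0.002, -1.0]]
force: [0.7, 0.2, -0.2]
finger_gap: 0.0592
```

>>> send_rows(commands=[{"ax": 0,"ay": 0,"dz": 0,"az": 0,"dx": 45,"dy": 0,"jaw": -0.3},{"ax": 0,"ay": 0,"dz": 0,"az": 0,"dx": 40,"dy": 1,"jaw": -0.3},{"ax": 0,"ay": 0,"dz": 0,"az": 0,"dx": 30,"dy": 1,"jaw": -0.3},{"ax": 0,"ay": 0,"dz": 0,"az": 0,"dx": 12,"dy": 1,"jaw": -0.3},{"ax": 0,"ay": 0,"dz": 0,"az": 0,"dx": 0,"dy": 0,"jaw": -0.3}])

```text
t: 7.5
eef_pos: [0.4372, 0.0959, 0.239]
eef_rot: [[-1.0, 0.001, -0.0], [0.001, 1.0, 0.003], [0.0, 0.003, -1.0]]
force: [1.1, 0.2, 0.7]
finger_gap: 0.0592
```

```bash
python3 w.py w3; python3 sc.py s3 .632 .0915
```

```text
[0.4372 0.0959 0.239 ] [1.09 0.17 0.74] 0.059220770908332915
cam [0.37  0.095 0.388]
0.092 1227 [324. 191.] mid [0.4326 0.0991 0.0994] [0.038 0.038 0.015]
0.092 1147 [105. 220.] mid [ 0.4616 -0.1053  0.0995] [0.037 0.039 0.015]
0.055 339 [323. 170.] mid [0.4246 0.0991 0.0726] [0.027 0.043 0.035]
0.055 923 [133. 207.] mid [ 0.4597 -0.101   0.0725] [0.038 0.035 0.035]
0.055 43 [325. 197.] mid [0.4448 0.0996 0.0651] [0.003 0.016 0.02 ]
0.055 71 [102. 224.] mid [ 0.4667 -0.1148  0.0846] [0.011 0.007 0.011]
7.6 [0.4388 0.0959 0.2391] [-0.4  -0.44  0.06]
[[375.7 202.7]
 [379.8 171.4]]
crop org 317 137
hist z [166  86  71  74  68  71  69  68  63  83 133  32   0   0] max [0.132  0.1326 0.1328 0.1331 0.1333]
```

View pics/w3.png

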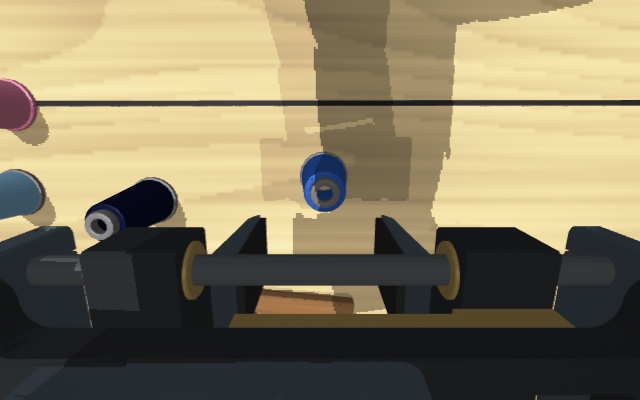

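View pics/s3.png

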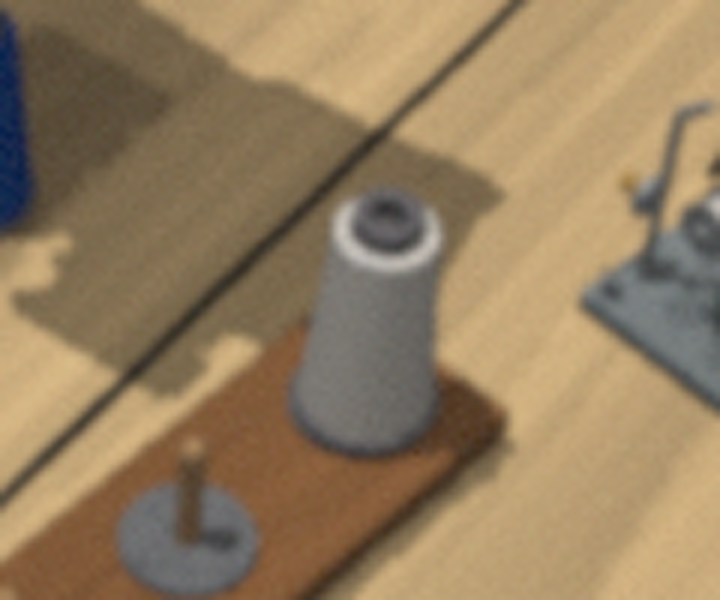

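White stands upright and down on spindle 1, with its top at 0.132. Royal is between the fingers at px (324,185) in the wrist view. Next is royal.

>>> send_rows(commands=[{"ax": 0,"ay": 0,"dz": 10,"az": 0,"dx": 5.5,"dy": 2.5,"jaw": -0.3},{"ax": 0,"ay": 0,"dz": 30,"az": 0,"dx": 0,"dy": 0,"jaw": -0.3},{"ax": 0,"ay": 0,"dz": 30,"az": 0,"dx": 0,"dy": 0,"jaw": -0.3},{"ax": 0,"ay": 0,"dz": 20,"az": 0,"dx": 0,"dy": 0,"jaw": -0.3},{"ax": 0,"ay": 0,"dz": 0,"az": 0,"dx": 0,"dy": 0,"jaw": -0.3}])

```text
t: 8.1
eef_pos: [0.4378, 0.0993, 0.1444]
eef_rot: [[-1.0, 0.003, 0.003], [0.003, 1.0, 0.003], [-0.003, 0.003, -1.0]]
force: [-0.2, 0.1, 0.7]
finger_gap: 0.0593
```

>>> send_rows(commands=[{"ax": 0,"ay": 0,"dz": 25,"az": 0,"dx": 5,"dy": -0.5,"jaw": -0.3},{"ax": 0,"ay": 0,"dz": 25,"az": 0,"dx": 0,"dy": 0,"jaw": -0.3},{"ax": 0,"ay": 0,"dz": 12,"az": 0,"dx": 0,"dy": 0,"jaw": -0.3},{"ax": 0,"ay": 0,"dz": 0,"az": 0,"dx": 0,"dy": 0,"jaw": -0.3},{"ax": 0,"ay": 0,"dz": 0,"az": 0,"dx": 0,"dy": 0,"jaw": -0.3}])

```text
t: 8.6
eef_pos: [0.4364, 0.0996, 0.0819]
eef_rot: [[-1.0, 0.004, 0.004], [0.004, 1.0, 0.003], [-0.004, 0.003, -1.0]]
force: [0.3, 0.6, 0.9]
finger_gap: 0.0594
```

>>> send_rows(commands=[{"ax": 0,"ay": 0,"dz": 3.5,"az": 0,"dx": 3,"dy": -0.5,"jaw": -0.3},{"ax": 0,"ay": 0,"dz": 0,"az": 0,"dx": 0,"dy": 0,"jaw": 0.2},{"ax": 0,"ay": 0,"dz": 0,"az": 0,"dx": 0,"dy": 0,"jaw": 1},{"ax": 0,"ay": 0,"dz": 0,"az": 0,"dx": 0,"dy": 0,"jaw": 1},{"ax": 0,"ay": 0,"dz": 0,"az": 0,"dx": 0,"dy": 0,"jaw": 1}])

```text
t: 9.1
eef_pos: [0.4351, 0.0994, 0.0811]
eef_rot: [[-1.0, 0.003, 0.008], [0.003, 1.0, 0.004], [-0.008, 0.004, -1.0]]
force: [0.4, 0.4, -1.0]
finger_gap: 0.0426
```

>>> send_rows(commands=[{"ax": 0,"ay": 0,"dz": -15,"az": 0,"dx": 0,"dy": 0,"jaw": 1},{"ax": 0,"ay": 0.006,"dz": -40,"az": 0,"dx": 0,"dy": 0,"jaw": 1},{"ax": 0,"ay": 0,"dz": -45,"az": 0,"dx": 0,"dy": 0,"jaw": 1},{"ax": 0,"ay": 0,"dz": -40,"az": 0,"dx": -20,"dy": -20,"jaw": 1},{"ax": 0,"ay": 0,"dz": -5,"az": 0,"dx": -34,"dy": -36,"jaw": 1}])

```text
t: 9.6
eef_pos: [0.4853, 0.0433, 0.23]
eef_rot: [[-1.0, -0.001, -0.003], [-0.001, 1.0, 0.003], [0.003, 0.003, -1.0]]
force: [1.3, 0.8, -2.6]
finger_gap: 0.0426
```

>>> send_rows(commands=[{"ax": 0,"ay": 0,"dz": 0,"az": 0,"dx": -34,"dy": -38,"jaw": 1},{"ax": 0,"ay": 0,"dz": 0,"az": 0,"dx": -34,"dy": -38,"jaw": 1},{"ax": 0,"ay": 0,"dz": 0,"az": 0,"dx": -34,"dy": -38,"jaw": 1},{"ax": 0,"ay": 0,"dz": 0,"az": 0,"dx": -18,"dy": -22,"jaw": 1},{"ax": 0,"ay": 0,"dz": 0,"az": 0,"dx": 0,"dy": 0,"jaw": 1}])

```text
t: 10.1
eef_pos: [0.6077, -0.0962, 0.2329]
eef_rot: [[-1.0, 0.001, 0.004], [0.001, 1.0, 0.002], [-0.004, 0.002, -1.0]]
force: [-0.6, 1.4, -2.1]
finger_gap: 0.043
```

>>> send_rows(commands=[{"ax": 0,"ay": 0.003,"dz": 15,"az": 0,"dx": -5,"dy": -1,"jaw": 1},{"ax": 0,"ay": 0,"dz": 20,"az": 0,"dx": 0,"dy": 0,"jaw": 1},{"ax": 0,"ay": 0,"dz": 15,"az": 0,"dx": 0,"dy": 0,"jaw": 1},{"ax": 0,"ay": 0,"dz": 0,"az": 0,"dx": 0,"dy": 0,"jaw": 1},{"ax": 0,"ay": 0,"dz": 0,"az": 0,"dx": 0,"dy": 0,"jaw": 1}])

```text
t: 10.6
eef_pos: [0.6116, -0.0965, 0.181]
eef_rot: [[-1.0, 0.002, -0.001], [0.002, 1.0, 0.002], [0.001, 0.002, -1.0]]
force: [-0.1, -0.5, -1.1]
finger_gap: 0.0423
```

```bash
python3 sc.py s4 .613 -.0972
```

```text
10.65 [ 0.6115 -0.0965  0.1811] [ 0.46  0.35 -1.69]
[[317.8 250.7]
 [317.8 220.3]]
crop org 257 185
hist z [569  12  17  11  14   3   0   4 110  91  86  82  74  49] max [0.4707 0.4707 0.4708 0.4709 0.471 ]
```

View pics/s4.png

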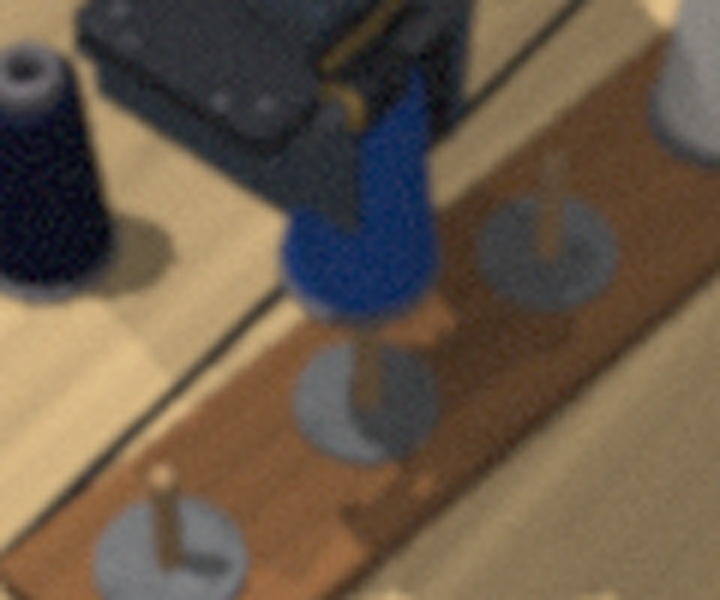

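Royal is upright and centred above spindle 3's dowel at px (365,330). Lowering it.

>>> send_rows(commands=[{"ax": 0,"ay": 0,"dz": 15,"az": 0,"dx": -1,"dy": -0.5,"jaw": 1},{"ax": 0,"ay": 0,"dz": 20,"az": 0,"dx": 0,"dy": 0,"jaw": 1},{"ax": 0,"ay": 0,"dz": 20,"az": 0,"dx": 0,"dy": 0,"jaw": 1},{"ax": 0,"ay": 0,"dz": 10,"az": 0,"dx": 0,"dy": 0,"jaw": 1},{"ax": 0,"ay": 0,"dz": 0,"az": 0,"dx": 0,"dy": 0,"jaw": 1}])

```text
t: 11.15
eef_pos: [0.614, -0.0966, 0.1147]
eef_rot: [[-1.0, 0.001, 0.004], [0.001, 1.0, 0.001], [-0.004, 0.001, -1.0]]
force: [0.7, 0.7, -1.2]
finger_gap: 0.0428
```

>>> send_rows(commands=[{"ax": 0,"ay": 0.004,"dz": 5,"az": 0,"dx": 0,"dy": 0,"jaw": 1},{"ax": 0,"ay": 0,"dz": 2,"az": 0,"dx": 0,"dy": 0,"jaw": 1},{"ax": 0,"ay": 0,"dz": 2,"az": 0,"dx": 0,"dy": 0,"jaw": 1},{"ax": 0,"ay": 0,"dz": 1,"az": 0,"dx": 0,"dy": 0,"jaw": 1}])

```text
t: 11.55
eef_pos: [0.6154, -0.0968, 0.1065]
eef_rot: [[-1.0, 0.001, 0.002], [0.001, 1.0, 0.001], [-0.002, 0.001, -1.0]]
force: [-6.8, 1.6, 15.5]
finger_gap: 0.0427
```

>>> send_rows(commands=[{"ax": 0,"ay": 0,"dz": -0.5,"az": 0,"dx": 0,"dy": 0,"jaw": 1},{"ax": 0,"ay": 0,"dz": 0,"az": 0,"dx": 0,"dy": 0,"jaw": -0.3},{"ax": 0,"ay": 0,"dz": 0,"az": 0,"dx": 0,"dy": 0,"jaw": -0.3},{"ax": 0,"ay": 0,"dz": 0,"az": 0,"dx": 0,"dy": 0,"jaw": -0.3},{"ax": 0,"ay": 0,"dz": 0,"az": 0,"dx": 0,"dy": 0,"jaw": -0.3}])

```text
t: 12.05
eef_pos: [0.6166, -0.0971, 0.1087]
eef_rot: [[-1.0, 0.001, 0.005], [0.001, 1.0, 0.0], [-0.005, 0.0, -1.0]]
force: [0.2, 0.7, 0.9]
finger_gap: 0.0596
```

>>> send_rows(commands=[{"ax": 0,"ay": 0.003,"dz": -15,"az": 0,"dx": 0,"dy": 0,"jaw": -0.3},{"ax": 0,"ay": 0,"dz": -35,"az": 0,"dx": 0,"dy": 0,"jaw": -0.3},{"ax": 0,"ay": 0,"dz": -45,"az": 0,"dx": 0,"dy": 0,"jaw": -0.3},{"ax": 0,"ay": 0,"dz": -35,"az": 0,"dx": 20,"dy": 0,"jaw": -0.3},{"ax": 0,"ay": 0,"dz": 0,"az": 0,"dx": 45,"dy": -2,"jaw": -0.3}])

```text
t: 12.55
eef_pos: [0.5532, -0.0992, 0.247]
eef_rot: [[-1.0, 0.0, 0.003], [0.0, 1.0, -0.0], [-0.003, -0.0, -1.0]]
force: [-0.1, -0.2, -0.5]
finger_gap: 0.0595
```

>>> send_rows(commands=[{"ax": 0,"ay": 0,"dz": 0,"az": 0,"dx": 40,"dy": -2,"jaw": -0.3},{"ax": 0,"ay": 0,"dz": 0,"az": 0,"dx": 30,"dy": -3,"jaw": -0.3},{"ax": 0,"ay": 0,"dz": 0,"az": 0,"dx": 12,"dy": -2,"jaw": -0.3},{"ax": 0,"ay": 0,"dz": 0,"az": 0,"dx": 0,"dy": 0,"jaw": -0.3}])

```text
t: 12.95
eef_pos: [0.4659, -0.1063, 0.2518]
eef_rot: [[-1.0, 0.0, 0.008], [0.0, 1.0, -0.002], [-0.008, -0.002, -1.0]]
force: [-0.1, 0.3, -0.5]
finger_gap: 0.0594
```

```bash
python3 w.py w5; python3 sc.py s5 .613 -.0972
```

```text
[ 0.4659 -0.1063  0.2518] [-0.08  0.25 -0.51] 0.059431283837060055
cam [ 0.398 -0.107  0.4  ]
0.092 1588 [153.  64.] mid [ 0.3524 -0.2541  0.0999] [0.039 0.039 0.016]
0.092 1687 [40. 88.] mid [ 0.3721 -0.3542  0.0997] [0.039 0.035 0.015]
0.092 1258 [154. 177.] mid [ 0.4528 -0.2652  0.0997] [0.039 0.039 0.015]
0.092 1132 [322. 187.] mid [ 0.4625 -0.106   0.0997] [0.038 0.038 0.015]
0.092 1322 [ 55. 204.] mid [ 0.4785 -0.3638  0.0996] [0.039 0.039 0.015]
0.092 131 [330. 311.] mid [ 0.5953 -0.0973  0.0972] [0.007 0.03  0.01 ]
0.055 875 [180.  73.] mid [ 0.3535 -0.2471  0.0725] [0.043 0.031 0.035]
0.055 147 [149.  63.] mid [ 0.3496 -0.2644  0.0762] [0.013 0.007 0.025]
0.055 1335 [75. 92.] mid [ 0.3722 -0.3471  0.0725] [0.044 0.027 0.035]
0.055 70 [35. 88.] mid [ 0.3711 -0.3675  0.0856] [0.011 0.004 0.009]
0.055 772 [178. 169.] mid [ 0.4524 -0.2583  0.0725] [0.043 0.031 0.035]
0.055 318 [321. 168.] mid [ 0.4522 -0.1064  0.0725] [0.023 0.044 0.035]
0.055 109 [151. 179.] mid [ 0.4561 -0.276   0.0789] [0.013 0.006 0.021]
0.055 1146 [ 85. 194.] mid [ 0.4784 -0.3555  0.0725] [0.044 0.027 0.035]
0.055 41 [322. 194.] mid [ 0.4751 -0.1058  0.0659] [0.003 0.015 0.022]
0.055 42 [ 51. 206.] mid [ 0.4821 -0.3746  0.087 ] [0.01  0.005 0.006]
0.055 742 [329. 300.] mid [ 0.5999 -0.0974  0.0725] [0.022 0.047 0.035]
13.05 [ 0.4675 -0.1063  0.2517] [ 0.31 -0.25  0.19]
[[317.8 250.7]
 [317.8 220.3]]
crop org 257 185
hist z [193  95  76  77  79  69  70  72  74 103 154  44   0   0] max [0.132  0.1325 0.1327 0.1336 0.1339]
```

View pics/s5.png

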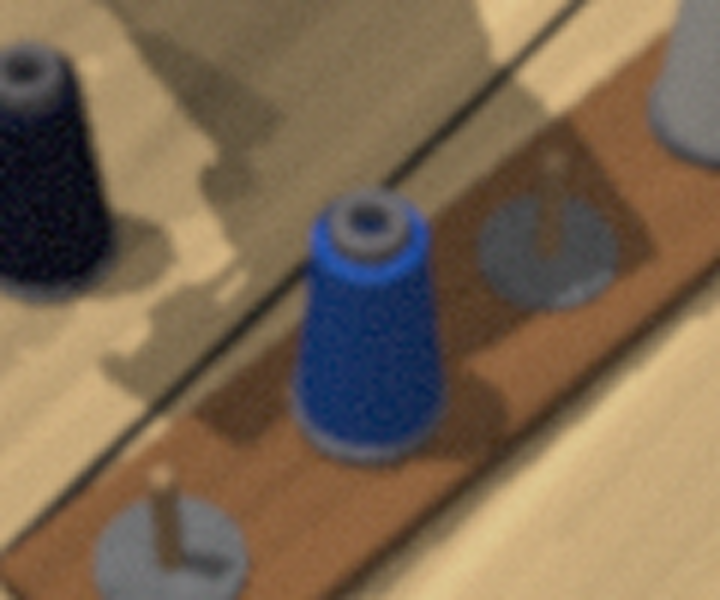

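Royal is down and upright on spindle 3. Now navy at (0.463, -0.106).

>>> send_rows(commands=[{"ax": 0,"ay": 0.007,"dz": 20,"az": 0,"dx": 4,"dy": 0,"jaw": -0.3},{"ax": 0,"ay": 0,"dz": 40,"az": 0,"dx": 0,"dy": 0,"jaw": -0.3},{"ax": 0,"ay": 0,"dz": 35,"az": 0,"dx": 0,"dy": 0,"jaw": -0.3},{"ax": 0,"ay": 0,"dz": 15,"az": 0,"dx": 0,"dy": 0,"jaw": -0.3},{"ax": 0,"ay": 0,"dz": 0,"az": 0,"dx": 0,"dy": 0,"jaw": -0.3}])

```text
t: 13.55
eef_pos: [0.4721, -0.107, 0.1393]
eef_rot: [[-1.0, -0.001, 0.005], [-0.001, 1.0, -0.003], [-0.005, -0.003, -1.0]]
force: [-0.2, 0.0, 0.2]
finger_gap: 0.0594
```

>>> send_rows(commands=[{"ax": 0,"ay": 0.005,"dz": 10,"az": 0,"dx": 8,"dy": 0.5,"jaw": -0.3},{"ax": 0,"ay": 0,"dz": 25,"az": 0,"dx": 1,"dy": 0,"jaw": -0.3},{"ax": 0,"ay": 0,"dz": 20,"az": 0,"dx": 0,"dy": 0,"jaw": -0.3},{"ax": 0,"ay": 0,"dz": 5,"az": 0,"dx": 0,"dy": 0,"jaw": -0.3},{"ax": 0,"ay": 0,"dz": 0,"az": 0,"dx": 0,"dy": 0,"jaw": -0.3}])

```text
t: 14.05
eef_pos: [0.4663, -0.107, 0.0793]
eef_rot: [[-1.0, -0.002, 0.003], [-0.002, 1.0, -0.004], [-0.003, -0.004, -1.0]]
force: [0.0, -0.4, 0.3]
finger_gap: 0.0594
```

>>> send_rows(commands=[{"ax": 0,"ay": 0,"dz": 2,"az": 0,"dx": 3,"dy": 0.5,"jaw": -0.3},{"ax": 0,"ay": 0,"dz": 0,"az": 0,"dx": 0,"dy": 0,"jaw": 0.2},{"ax": 0,"ay": 0,"dz": 0,"az": 0,"dx": 0,"dy": 0,"jaw": 1},{"ax": 0,"ay": 0,"dz": 0,"az": 0,"dx": 0,"dy": 0,"jaw": 1},{"ax": 0,"ay": 0,"dz": 0,"az": 0,"dx": 0,"dy": 0,"jaw": 1}])

```text
t: 14.55
eef_pos: [0.4648, -0.1069, 0.0802]
eef_rot: [[-1.0, -0.002, 0.008], [-0.002, 1.0, -0.005], [-0.008, -0.005, -1.0]]
force: [-0.8, 0.3, -1.6]
finger_gap: 0.0428
```

>>> send_rows(commands=[{"ax": 0,"ay": 0,"dz": -15,"az": 0,"dx": 0,"dy": 0,"jaw": 1},{"ax": -0.005,"ay": 0.006,"dz": -40,"az": 0,"dx": 0,"dy": 0,"jaw": 1},{"ax": 0,"ay": 0,"dz": -45,"az": 0,"dx": 0,"dy": 0,"jaw": 1},{"ax": 0,"ay": 0,"dz": -40,"az": 0,"dx": -15,"dy": -10,"jaw": 1},{"ax": 0,"ay": 0,"dz": -5,"az": 0,"dx": -34,"dy": -22,"jaw": 1}])

```text
t: 15.05
eef_pos: [0.51, -0.1372, 0.2292]
eef_rot: [[-1.0, -0.004, -0.004], [-0.004, 1.0, 0.002], [0.004, 0.002, -1.0]]
force: [0.8, -0.5, -1.8]
finger_gap: 0.0431
```

>>> send_rows(commands=[{"ax": 0,"ay": 0,"dz": 0,"az": 0,"dx": -34,"dy": -22,"jaw": 1},{"ax": 0,"ay": 0,"dz": 0,"az": 0,"dx": -34,"dy": -20,"jaw": 1},{"ax": 0,"ay": 0,"dz": 0,"az": 0,"dx": -18,"dy": -10,"jaw": 1},{"ax": 0,"ay": 0,"dz": 0,"az": 0,"dx": 0,"dy": 0,"jaw": 1}])

```text
t: 15.45
eef_pos: [0.6029, -0.1932, 0.2326]
eef_rot: [[-1.0, -0.003, 0.002], [-0.003, 1.0, -0.001], [-0.002, -0.001, -1.0]]
force: [-0.1, 0.2, -1.1]
finger_gap: 0.0429
```

>>> send_rows(commands=[{"ax": 0,"ay": 0.003,"dz": 15,"az": 0,"dx": 0,"dy": 2,"jaw": 1},{"ax": 0,"ay": 0,"dz": 20,"az": 0,"dx": 0,"dy": 0,"jaw": 1},{"ax": 0,"ay": 0,"dz": 15,"az": 0,"dx": 0,"dy": 0,"jaw": 1},{"ax": 0,"ay": 0,"dz": 0,"az": 0,"dx": 0,"dy": 0,"jaw": 1},{"ax": 0,"ay": 0,"dz": 0,"az": 0,"dx": 0,"dy": 0,"jaw": 1}])

```text
t: 15.95
eef_pos: [0.5991, -0.189, 0.1774]
eef_rot: [[-1.0, -0.003, -0.005], [-0.003, 1.0, 0.001], [0.005, 0.001, -1.0]]
force: [0.4, 0.2, -2.3]
finger_gap: 0.0431
```

```bash
python3 sc.py s6 .6035 -.191
```

```text
16.0 [ 0.599  -0.1889  0.1774] [-1.04  0.74 -2.47]
[[285.3 277.6]
 [282.7 248. ]]
crop org 224 212
hist z [636  13  13  13  14   4   0  15 127  86  88  88  59  66] max [0.467  0.4671 0.4672 0.4677 0.4678]
```

View pics/s6.png

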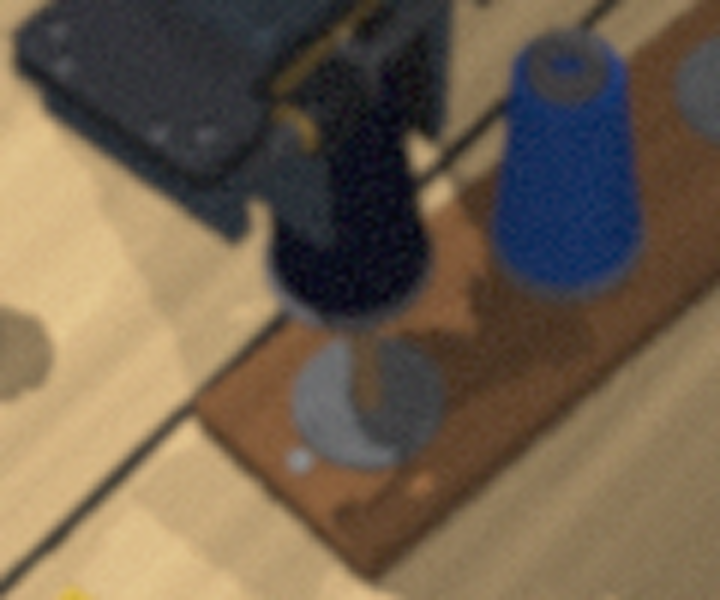

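Navy is about 4 mm short in x over spindle 4. I'll correct that and lower it.

>>> send_rows(commands=[{"ax": 0,"ay": -0.004,"dz": 3,"az": 0,"dx": -4,"dy": -2,"jaw": 1},{"ax": 0,"ay": 0,"dz": 15,"az": 0,"dx": 0,"dy": 0,"jaw": 1},{"ax": 0,"ay": 0,"dz": 20,"az": 0,"dx": 0,"dy": 0,"jaw": 1},{"ax": 0,"ay": 0,"dz": 15,"az": 0,"dx": 0,"dy": 0,"jaw": 1},{"ax": 0,"ay": 0,"dz": 0,"az": 0,"dx": 0,"dy": 0,"jaw": 1}])

```text
t: 16.5
eef_pos: [0.6045, -0.1914, 0.1228]
eef_rot: [[-1.0, -0.003, 0.003], [-0.003, 1.0, -0.001], [-0.003, -0.001, -1.0]]
force: [-1.0, 0.4, -1.1]
finger_gap: 0.043
```

>>> send_rows(commands=[{"ax": 0,"ay": 0.003,"dz": 8,"az": 0,"dx": 0,"dy": 0,"jaw": 1},{"ax": 0,"ay": 0,"dz": 5,"az": 0,"dx": 0,"dy": 0,"jaw": 1},{"ax": 0,"ay": 0,"dz": 2,"az": 0,"dx": 0,"dy": 0,"jaw": 1},{"ax": 0,"ay": 0,"dz": 1,"az": 0,"dx": 0,"dy": 0,"jaw": 1}])

```text
t: 16.9
eef_pos: [0.6051, -0.1917, 0.1061]
eef_rot: [[-1.0, -0.003, 0.001], [-0.003, 1.0, -0.001], [-0.001, -0.001, -1.0]]
force: [0.4, 0.2, -2.3]
finger_gap: 0.0431
```

>>> send_rows(commands=[{"ax": 0,"ay": 0,"dz": 2,"az": 0,"dx": 0,"dy": 0,"jaw": 1},{"ax": 0,"ay": 0,"dz": 1.5,"az": 0,"dx": 0,"dy": 0,"jaw": 1}])

```text
t: 17.1
eef_pos: [0.6064, -0.1917, 0.1055]
eef_rot: [[-1.0, -0.003, 0.002], [-0.003, 1.0, -0.001], [-0.002, -0.001, -1.0]]
force: [-9.0, 5.1, 27.3]
finger_gap: 0.0432
```

>>> send_rows(commands=[{"ax": 0,"ay": 0,"dz": -0.5,"az": 0,"dx": 0,"dy": 0,"jaw": 1},{"ax": 0,"ay": 0,"dz": 0,"az": 0,"dx": 0,"dy": 0,"jaw": -0.3},{"ax": 0,"ay": 0,"dz": 0,"az": 0,"dx": 0,"dy": 0,"jaw": -0.3},{"ax": 0,"ay": 0,"dz": 0,"az": 0,"dx": 0,"dy": 0,"jaw": -0.3},{"ax": 0,"ay": 0,"dz": 0,"az": 0,"dx": 0,"dy": 0,"jaw": -0.3}])

```text
t: 17.6
eef_pos: [0.6076, -0.1921, 0.1078]
eef_rot: [[-1.0, -0.003, 0.005], [-0.003, 1.0, -0.002], [-0.005, -0.002, -1.0]]
force: [-0.1, 0.2, -0.5]
finger_gap: 0.059
```

>>> send_rows(commands=[{"ax": 0,"ay": 0.003,"dz": -15,"az": 0,"dx": 0,"dy": 0,"jaw": -0.3},{"ax": 0,"ay": 0,"dz": -35,"az": 0,"dx": 0,"dy": 0,"jaw": -0.3},{"ax": 0,"ay": 0,"dz": -45,"az": 0,"dx": 0,"dy": 0,"jaw": -0.3},{"ax": 0,"ay": 0,"dz": -35,"az": 0,"dx": 20,"dy": -10,"jaw": -0.3},{"ax": 0,"ay": 0,"dz": 0,"az": 0,"dx": 45,"dy": -22,"jaw": -0.3}])

```text
t: 18.1
eef_pos: [0.5441, -0.2235, 0.2457]
eef_rot: [[-1.0, -0.007, 0.002], [-0.007, 1.0, -0.003], [-0.002, -0.003, -1.0]]
force: [-0.1, -0.0, 0.2]
finger_gap: 0.0594
```

>>> send_rows(commands=[{"ax": 0,"ay": 0,"dz": 0,"az": 0,"dx": 40,"dy": -20,"jaw": -0.3},{"ax": 0,"ay": 0,"dz": 0,"az": 0,"dx": 30,"dy": -15,"jaw": -0.3},{"ax": 0,"ay": 0,"dz": 0,"az": 0,"dx": 12,"dy": -6,"jaw": -0.3},{"ax": 0,"ay": 0,"dz": 0,"az": 0,"dx": 0,"dy": 0,"jaw": -0.3}])

```text
t: 18.5
eef_pos: [0.4571, -0.2676, 0.2515]
eef_rot: [[-1.0, -0.005, 0.006], [-0.005, 1.0, -0.006], [-0.006, -0.006, -1.0]]
force: [0.1, 0.3, -0.2]
finger_gap: 0.0593
```

```bash
python3 w.py w7|head -8; python3 sc.py s7 .6035 -.191
```

```text
[ 0.4571 -0.2676  0.2515] [ 0.07  0.25 -0.23] 0.05933007408129782
cam [ 0.389 -0.268  0.4  ]
0.092 1437 [338.  75.] mid [ 0.3528 -0.2546  0.0998] [0.039 0.039 0.015]
0.092 1400 [224.  98.] mid [ 0.3722 -0.3565  0.0997] [0.038 0.039 0.015]
0.092 1145 [324. 186.] mid [ 0.4527 -0.2662  0.0996] [0.039 0.038 0.015]
0.092 1124 [223. 212.] mid [ 0.4786 -0.3645  0.0997] [0.038 0.039 0.015]
0.055 227 [330.  95.] mid [ 0.3614 -0.2562  0.0726] [0.027 0.041 0.035]
0.055 492 [246. 103.] mid [ 0.3725 -0.3477  0.0725] [0.043 0.026 0.035]
18.6 [ 0.4585 -0.2671  0.2512] [ 0.75 -0.32  0.33]
[[285.3 277.6]
 [282.7 248. ]]
crop org 224 212
hist z [208  98  84  78  79  68  67  78  84 108 173  46   0   0] max [0.1321 0.1332 0.1332 0.1336 0.1348]
```

View pics/s7.png

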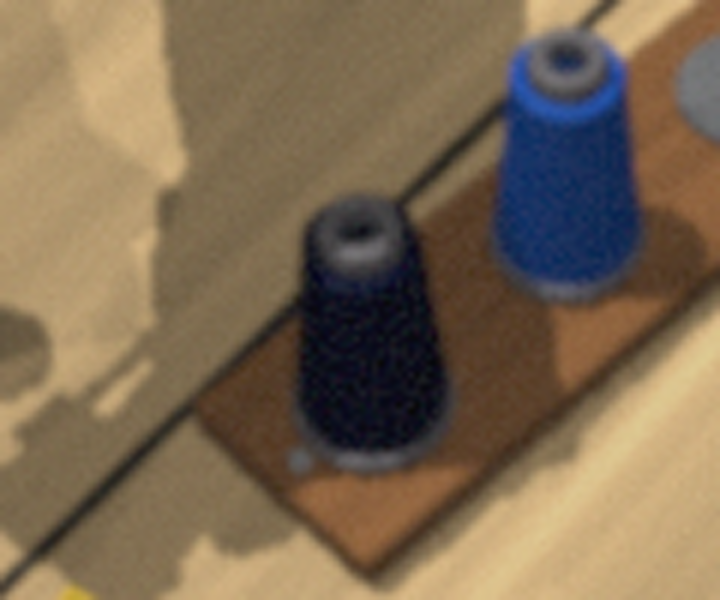

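View pics/w7.png

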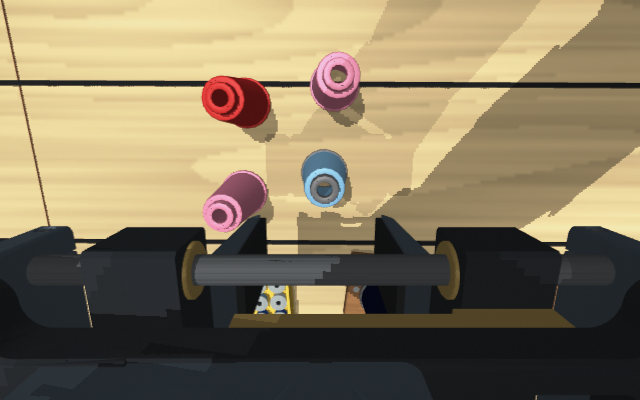

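Navy is down on spindle 4. Sky is between the fingers at px (324,185), and the pink cone is about 30 mm clear of the finger. Picking sky next.

>>> send_rows(commands=[{"ax": -0.005,"ay": 0.006,"dz": 20,"az": 0,"dx": 6,"dy": 1,"jaw": -0.3},{"ax": 0,"ay": 0,"dz": 40,"az": 0,"dx": 0,"dy": 0,"jaw": -0.3},{"ax": 0,"ay": 0,"dz": 35,"az": 0,"dx": 0,"dy": 0,"jaw": -0.3},{"ax": 0,"ay": 0,"dz": 15,"az": 0,"dx": 0,"dy": 0,"jaw": -0.3},{"ax": 0,"ay": 0,"dz": 0,"az": 0,"dx": 0,"dy": 0,"jaw": -0.3}])

```text
t: 19.1
eef_pos: [0.4599, -0.2646, 0.1388]
eef_rot: [[-1.0, -0.011, 0.004], [-0.011, 1.0, -0.002], [-0.004, -0.002, -1.0]]
force: [0.5, -0.1, 1.0]
finger_gap: 0.0592
```

>>> send_rows(commands=[{"ax": 0,"ay": 0.004,"dz": 10,"az": 0.01,"dx": 6,"dy": -1,"jaw": -0.3},{"ax": 0,"ay": 0,"dz": 25,"az": 0,"dx": 1,"dy": 0,"jaw": -0.3},{"ax": 0,"ay": 0,"dz": 20,"az": 0,"dx": 0,"dy": 0,"jaw": -0.3},{"ax": 0,"ay": 0,"dz": 5,"az": 0,"dx": 0,"dy": 0,"jaw": -0.3},{"ax": 0,"ay": 0,"dz": 0,"az": 0,"dx": 0,"dy": 0,"jaw": -0.3}])

```text
t: 19.6
eef_pos: [0.4564, -0.2661, 0.0792]
eef_rot: [[-1.0, -0.001, 0.003], [-0.001, 1.0, -0.005], [-0.003, -0.005, -1.0]]
force: [0.0, 0.4, -0.2]
finger_gap: 0.0596
```

>>> send_rows(commands=[{"ax": -0.003,"ay": 0,"dz": 2,"az": 0,"dx": 3,"dy": 0.5,"jaw": -0.3},{"ax": 0,"ay": 0,"dz": 0,"az": 0,"dx": 0,"dy": 0,"jaw": 0.2},{"ax": 0,"ay": 0,"dz": 0,"az": 0,"dx": 0,"dy": 0,"jaw": 1},{"ax": 0,"ay": 0,"dz": 0,"az": 0,"dx": 0,"dy": 0,"jaw": 1},{"ax": 0,"ay": 0,"dz": 0,"az": 0,"dx": 0,"dy": 0,"jaw": 1}])

```text
t: 20.1
eef_pos: [0.4546, -0.2664, 0.0803]
eef_rot: [[-1.0, -0.001, 0.006], [-0.001, 1.0, -0.004], [-0.006, -0.004, -1.0]]
force: [0.2, 0.0, -1.7]
finger_gap: 0.0435
```

>>> send_rows(commands=[{"ax": 0,"ay": 0,"dz": -15,"az": 0,"dx": 0,"dy": 0,"jaw": 1},{"ax": -0.004,"ay": 0.005,"dz": -40,"az": 0,"dx": 0,"dy": 0,"jaw": 1},{"ax": 0,"ay": 0,"dz": -45,"az": 0,"dx": 0,"dy": 0,"jaw": 1},{"ax": 0,"ay": 0,"dz": -45,"az": 0,"dx": 0,"dy": 15,"jaw": 1},{"ax": 0,"ay": 0,"dz": -10,"az": 0,"dx": -10,"dy": 40,"jaw": 1}])

```text
t: 20.6
eef_pos: [0.4628, -0.2119, 0.2434]
eef_rot: [[-1.0, 0.003, -0.001], [0.003, 1.0, 0.002], [0.001, 0.002, -1.0]]
force: [2.2, 0.5, -1.7]
finger_gap: 0.0434
```

>>> send_rows(commands=[{"ax": 0,"ay": 0,"dz": 0,"az": 0,"dx": -15,"dy": 45,"jaw": 1},{"ax": 0,"ay": 0,"dz": 0,"az": 0,"dx": -20,"dy": 45,"jaw": 1},{"ax": 0,"ay": 0,"dz": 0,"az": 0,"dx": -30,"dy": 40,"jaw": 1},{"ax": 0,"ay": 0,"dz": 0,"az": 0,"dx": -30,"dy": 35,"jaw": 1},{"ax": 0,"ay": 0,"dz": 0,"az": 0,"dx": -25,"dy": 20,"jaw": 1}])

```text
t: 21.1
eef_pos: [0.585, -0.0202, 0.2544]
eef_rot: [[-1.0, 0.005, 0.009], [0.005, 1.0, -0.001], [-0.009, -0.001, -1.0]]
force: [0.2, -0.4, -1.5]
finger_gap: 0.0433
```

>>> send_rows(commands=[{"ax": 0,"ay": 0.008,"dz": 10,"az": 0,"dx": -30,"dy": 13,"jaw": 1},{"ax": 0,"ay": 0,"dz": 15,"az": 0,"dx": -4,"dy": 2,"jaw": 1},{"ax": 0,"ay": 0,"dz": 20,"az": 0,"dx": 0,"dy": 0,"jaw": 1},{"ax": 0,"ay": 0,"dz": 15,"az": 0,"dx": 0,"dy": 0,"jaw": 1},{"ax": 0,"ay": 0,"dz": 0,"az": 0,"dx": 0,"dy": 0,"jaw": 1}])

```text
t: 21.6
eef_pos: [0.6224, -0.001, 0.1973]
eef_rot: [[-1.0, 0.0, 0.005], [0.0, 1.0, -0.001], [-0.005, -0.001, -1.0]]
force: [-0.5, 0.3, -2.2]
finger_gap: 0.0434
```

>>> send_rows(commands=[{"ax": 0,"ay": 0.004,"dz": 15,"az": 0,"dx": 0,"dy": -2,"jaw": 1},{"ax": 0,"ay": 0,"dz": 0,"az": 0,"dx": 0,"dy": 0,"jaw": 1},{"ax": 0,"ay": 0,"dz": 0,"az": 0,"dx": 0,"dy": 0,"jaw": 1}])

```text
t: 21.9
eef_pos: [0.6222, -0.0041, 0.1827]
eef_rot: [[-1.0, 0.001, 0.001], [0.001, 1.0, -0.001], [-0.001, -0.001, -1.0]]
force: [0.6, 1.1, -1.8]
finger_gap: 0.0435
```

```bash
python3 sc.py s8 .6225 -.003
```

```text
21.95 [ 0.622  -0.004   0.1826] [ 0.72 -0.94 -2.6 ]
[[347.8 225.8]
 [350.1 194.9]]
crop org 288 160
hist z [505  13  14  10  13   5   0   0  80  93  85  87  73  45] max [0.4726 0.4728 0.4729 0.473  0.4731]
```

View pics/s8.png

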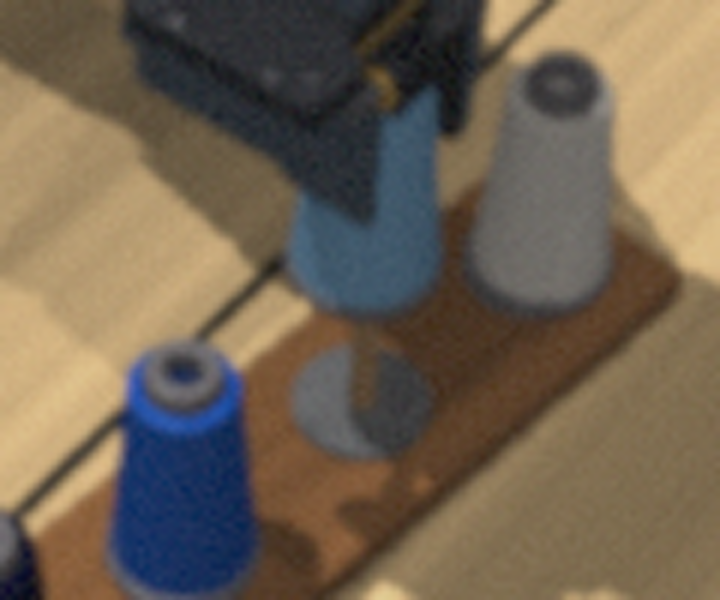

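Sky is centred over spindle 2's dowel. Lowering it.

>>> send_rows(commands=[{"ax": 0,"ay": 0,"dz": 10,"az": 0,"dx": 0,"dy": 0.5,"jaw": 1},{"ax": 0,"ay": 0,"dz": 20,"az": 0,"dx": 0,"dy": 0,"jaw": 1},{"ax": 0,"ay": 0,"dz": 20,"az": 0,"dx": 0,"dy": 0,"jaw": 1},{"ax": 0,"ay": 0,"dz": 10,"az": 0,"dx": 0,"dy": 0,"jaw": 1},{"ax": 0,"ay": 0,"dz": 0,"az": 0,"dx": 0,"dy": 0,"jaw": 1}])

```text
t: 22.45
eef_pos: [0.6232, -0.0038, 0.1213]
eef_rot: [[-1.0, 0.002, 0.004], [0.002, 1.0, -0.001], [-0.004, -0.001, -1.0]]
force: [-0.1, -0.6, -2.0]
finger_gap: 0.0429
```

>>> send_rows(commands=[{"ax": 0,"ay": 0.003,"dz": 8,"az": 0,"dx": 0,"dy": 0,"jaw": 1},{"ax": 0,"ay": 0,"dz": 4,"az": 0,"dx": 0,"dy": 0,"jaw": 1},{"ax": 0,"ay": 0,"dz": 2,"az": 0,"dx": 0,"dy": 0,"jaw": 1},{"ax": 0,"ay": 0,"dz": 1,"az": 0,"dx": 0,"dy": 0,"jaw": 1}])

```text
t: 22.85
eef_pos: [0.6243, -0.0038, 0.1069]
eef_rot: [[-1.0, 0.002, 0.003], [0.002, 1.0, -0.001], [-0.003, -0.001, -1.0]]
force: [-0.9, 0.0, -1.3]
finger_gap: 0.0435
```

>>> send_rows(commands=[{"ax": 0,"ay": 0,"dz": 1.5,"az": 0,"dx": 0,"dy": 0,"jaw": 1},{"ax": 0,"ay": 0,"dz": 1,"az": 0,"dx": 0,"dy": 0,"jaw": 1}])

```text
t: 23.05
eef_pos: [0.625, -0.0038, 0.1054]
eef_rot: [[-1.0, 0.002, 0.005], [0.002, 1.0, -0.001], [-0.005, -0.001, -1.0]]
force: [-3.5, 2.2, 13.1]
finger_gap: 0.0434
```

Contact at 13 N. Releasing and lifting well clear.

>>> send_rows(commands=[{"ax": 0,"ay": 0,"dz": -0.5,"az": 0,"dx": 0,"dy": 0,"jaw": 1},{"ax": 0,"ay": 0,"dz": 0,"az": 0,"dx": 0,"dy": 0,"jaw": -0.3},{"ax": 0,"ay": 0,"dz": 0,"az": 0,"dx": 0,"dy": 0,"jaw": -0.3},{"ax": 0,"ay": 0,"dz": 0,"az": 0,"dx": 0,"dy": 0,"jaw": -0.3},{"ax": 0,"ay": 0,"dz": 0,"az": 0,"dx": 0,"dy": 0,"jaw": -0.3}])

```text
t: 23.55
eef_pos: [0.626, -0.0038, 0.1071]
eef_rot: [[-1.0, 0.002, 0.007], [0.002, 1.0, -0.001], [-0.007, -0.001, -1.0]]
force: [0.5, 0.5, 0.2]
finger_gap: 0.0595
```

>>> send_rows(commands=[{"ax": 0,"ay": 0.003,"dz": -15,"az": 0,"dx": 0,"dy": 0,"jaw": -0.3},{"ax": 0,"ay": 0,"dz": -35,"az": 0,"dx": 0,"dy": 0,"jaw": -0.3},{"ax": 0,"ay": 0,"dz": -45,"az": 0,"dx": 0,"dy": 0,"jaw": -0.3},{"ax": 0,"ay": 0,"dz": -35,"az": 0,"dx": 20,"dy": 0,"jaw": -0.3},{"ax": 0,"ay": 0,"dz": -10,"az": 0,"dx": 45,"dy": 0,"jaw": -0.3}])

```text
t: 24.05
eef_pos: [0.5617, -0.0036, 0.2544]
eef_rot: [[-1.0, 0.002, 0.003], [0.002, 1.0, -0.001], [-0.003, -0.001, -1.0]]
force: [-0.7, 0.1, -0.7]
finger_gap: 0.0593
```

>>> send_rows(commands=[{"ax": 0,"ay": 0,"dz": -10,"az": 0,"dx": 45,"dy": 0,"jaw": -0.3},{"ax": 0,"ay": 0,"dz": -10,"az": 0,"dx": 45,"dy": 0,"jaw": -0.3},{"ax": 0,"ay": 0,"dz": 0,"az": 0,"dx": 10,"dy": 0,"jaw": -0.3},{"ax": 0,"ay": 0,"dz": 0,"az": 0,"dx": 0,"dy": 0,"jaw": -0.3},{"ax": 0,"ay": 0,"dz": 0,"az": 0,"dx": 0,"dy": 0,"jaw": -0.3}])

```text
t: 24.55
eef_pos: [0.4564, -0.0034, 0.2814]
eef_rot: [[-1.0, 0.002, 0.011], [0.002, 1.0, -0.002], [-0.011, -0.002, -1.0]]
force: [0.7, -0.1, 0.3]
finger_gap: 0.0591
```

```bash
python3 - <<'E'
from h import *
from plant import optics,monitor
im,d=optics.grab_frame("scene");ci=optics.camera_info("scene");P=cloud(im,d,ci)
for n,x,y in(("s1",.632,.0915),("s2",.6225,-.003),("s3",.613,-.0972),("s4",.6035,-.191)):
    m=(d>0)&(np.hypot(P[...,0]-x,P[...,1]-y)<.035)
    q=P[m&(P[...,2]>.124)&(P[...,2]<.16)]; b=m&(P[...,2]>.05)&(P[...,2]<.11)
    print(n,"top",((q.max(0)+q.min(0))/2).round(4),"zmed",np.median(q[:,2]).round(4),"bgr",im[b].mean(0).round())
cv2.imwrite("pics/sfin.png",im)
s=monitor.get_state();print(s["t"],s["eef_pos"],s["force"])
E
```

```text
s1 top [0.6361 0.092  0.1286] zmed 0.1291 bgr [104. 110. 114.]
s2 top [ 0.6236 -0.0057  0.1291] zmed 0.1291 bgr [108.  90.  67.]
s3 top [ 0.6158 -0.0983  0.1287] zmed 0.1292 bgr [87. 47. 27.]
s4 top [ 0.6069 -0.1933  0.1286] zmed 0.1294 bgr [28. 18. 19.]
24.6 [ 0.45666135 -0.00335137  0.28122189] [-0.29465671 -0.60900828  0.17202316]
```

View pics/sfin.png

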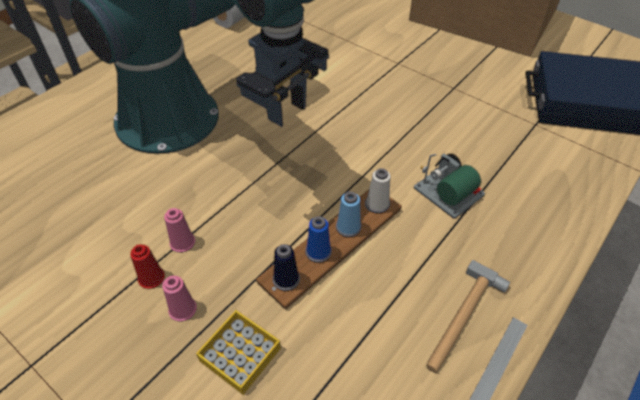

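All four cones stand on the rack at equal heights, from white at px (380,190), nearest the winder, to navy at (285,267). The look-alikes and the bobbin box are where they were.

```bash
python3 -c "
from plant import r
print(r.close_job())"
```

```text
the job is handed in; nothing more can be done
None
```

I placed all four cones in order of shade and handed the job in at about 24.6 s. Going from the winder end (+y), spindles 1 to 4 now hold white, sky, royal and navy.

- **Seating:** I lowered each cone until it touched the felt, at 11–27 N, before letting go. In the last scene picture all four stand upright with their tops level, median 0.129 m, within 0.3 mm of each other.
- **Position:** The cone tops measured 1–4 mm off the spindle axes. The two fixed cameras disagreed with each other by about as much, so some of that offset may be measurement error.
- **Other items:** The bobbin box and the pink and red look-alikes look unmoved. The gripper is clear of everything. No check failed.

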